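Fit the doctor blade into the pad printer's blade holder

TASK

Take the steel doctor blade by its blue grip, lay it flat on the bed of the blade holder and slide it, gently, so that its notch takes the brass locating pin and its rear edge is fully home and flush against the fence. Then swing the red-knobbed latch all the way over the blade. Never press the blade hard against the pin, the fence or the latch (25 N at most), and leave the other things on the table where they are.

Things in the scene. Friction and masses are not known exactly. Their poses are not given: they have to be found in the camera images.
- blade_grip (a point): Centre of the blue grip rib on the doctor blade (loose, about 0.18 kg, lying flat on the table). Rib 12 mm (x) by 44 mm (y), 22 mm high, standing on the blade's upper face. This point is 16 mm above the blade's underside, 11 mm below the rib's top, 30 mm from the blade's notched rear edge (+x) and 14 mm from its front edge. y along the blade, z up.
- blade: The doctor blade itself, a bright steel plate 44 mm (x) by 128 mm (y), 5 mm thick; origin in the middle of its underside, 8 mm to +x of the rib's centre line; same axes as the grip.
- notch (a point): Mouth of the notch: middle of the blade's rear (+x) edge, 2.5 mm above its underside. The notch is cut 18 mm deep (to -x) and 10 mm wide, with square corners.
- holder: The blade holder, a block fixed to the table, 96 mm (x) by 236 mm (y); origin on the table under its middle. Its steel bed lies 30 mm above the table, from x = -45 mm to the fence at x = +35 mm. Home (notch over the pin, rear edge on the fence, flat) puts the grip's centre at x = +5 mm, z = +46 mm here, at the pin's y to within 1 mm.
- fence (a point): Middle of the foot of the fence's face, at bed height (holder x = 35 mm, y = 0, z = 30 mm). The fence runs along the holder's y, 9 mm higher than the bed; the blade comes against it moving to +x. Axes as the holder's.
- pin_middle (a point): Foot of the locating pin if it were set in the middle (holder x = 25 mm, y = 0, z = 30 mm). The brass pin, 8 mm in diameter, stands 14 mm above the bed, its axis 10 mm in front of the fence, but it is set up to 16 mm to either side (holder y): the setting differs each time, is not listed, and must be seen or felt. It is held tight and does not give.
- latch (a joint): Angle of the latch, rad: near 0 (open) its arm points to the holder's -x beside the bed; at 1.57 to the holder's +y, across the blade's end; stop at 1.6. It turns clockwise seen from above about an upright axis at holder x = 8, y = -104 mm. The arm, 12 mm wide, passes 1.8 mm over the blade; friction (about 2 N at the knob) holds it where it is left.
- latch_knob (a point): Point on the axis of the latch's upright round red knob (14 mm in diameter, 38 mm high): 72 mm above the table, 16 mm below the knob's top, 56 mm from the latch's axis. When closed, the knob's top stands 31 mm higher than the blade's grip rib.
- ink_jar: Bystander, loose, to be left alone: closed ink jar, 64 mm across, 75 mm high; origin on its underside.
- tape_roll: Bystander, loose, to be left alone: roll of yellow tape lying flat, 84 mm across, 24 mm high; origin on its underside.
- driver: Bystander, loose, to be left alone: screwdriver; origin on its underside.
- oil_can: Bystander, loose, to be left alone: yellow oil can with red cap, 45 x 75 mm, 130 mm high; origin on its underside.
- clip_a: Bystander, loose, to be left alone: black moulded part, 50 x 30 x 36 mm; origin on its underside.
- clip_b: Bystander, loose, to be left alone: black moulded part, 50 x 30 x 36 mm; origin on its underside.
- old_blade: Bystander, loose, to be left alone: worn dark blade without grip or notch, 30 x 100 x 6 mm; origin on its underside.
Things that resemble listed ones, but are neither listed nor needed, are in the scene too. Of the things that look like the blade, the smallest one is meant.

How it is judged:
By the outcome, as a careful person would: the job done as asked, in the order asked, and still so for the second after the job is handed in, with the robot touching nothing.
It also fails if it takes over 72 s, if anything falls off the work surface, if the arm or the gripper's body presses on something with over 40 N, if the wrist force passes 120 N, or if a joint passes its speed limit or range.

ROBOT

A 7-joint arm with a two-finger parallel gripper is mounted at the origin on the work surface. World frame = base frame: x ahead of the robot, y to its left, z up, the work surface at z = 0. Lengths are in mm, angles in rad, forces in N, time in s.
With the tool pointing down it reaches from about 425 to 975 mm from the base axis. Payload 16.7 kg.
Tool frame: the origin (TCP) lies on the centre line of the jaws, within the pads' length; the fingertips stand 11 mm ahead of it and the grasp point (between the pads) lies 8 mm behind it; z points along the fingers, x is the direction in which the jaws open and shut, and the axes are right-handed (so a half turn about z gives the same grasp; the last joint's range is limited). The gripper opens to 85 mm and grips with 20 to 120 N. Pads are 22 mm wide; open, the fingers measure 114 mm over their backs; the gripper's body (76 mm by 85 mm) begins 54 mm behind the grasp point. The pads swing forward as they close: fully open they stand 13 mm farther back than shut.
Start: joints at [1.032, 0.426, 0.074, 1.606, -0.034, 1.111, -0.067], TCP at [255.844, -624.596, 242.302] pointing down, gripper open.
Joint ranges: [-2.85, 2.85], [-0.5, 2.14], [-1.23, 1.37], [0.21, 2.46], [-1.02, 4.16], [0.16, 2.05], [-2.73, 2.73]. Speed limits (rad/s): [1.89, 1.89, 2.39, 2.39, 3.01, 3.01, 3.01].

INTERFACE

Orientations are given as a unit quaternion [x, y, z, w].
In Python, from plant import get_state, imaging, order gives the robot as it stands. The module is installed in compiled form; this text tells all that it offers.
- The arm moves only by the tool carry_out, never from a script. Its arguments are lists of equal length, an entry for each row: "travel": the shift along the tool's x, y, z in mm, a list of three; "spin": the turn about the tool's z in rad. A call has 1 to 8 rows; each row shifts and turns the commanded pose from where the row before left it, along the tool's axes as they then stand; what a row does not reach is not made up. A row lasts 1/10 s, in which the tool goes at most 50 mm and 8.59 degrees, less where a joint would pass 70% of its speed; a pose out of reach is approached as far as the arm can. A call is refused whole if a number of a shift passes 50 or a number of a turn 0.15, either way. A call with a gripper value outside its range is refused whole. "claw" is the closure, from -1 (fully open) to 1 (shut), so that 0 is half open, set as the call begins (left out, the last holds). The fingers move at their own pace and stop on an object; the grip force is fixed at half the most. Time passes only in rows, so rows that do not move let the fingers close. It gives the time, the measured TCP pose, the force and the opening at its end, in the units of the state.
- get_state(): the state, without advancing time (a new reading comes with each control period).
- imaging.snapshot(name): name is "scene" or "top" or "wrist"; returns (picture, depth): 420x560x3 uint8, red, green, blue; 420x560 float32, mm along the optical axis (not along the pixel's ray), 0 where there is no reading.
- imaging.camera_params(name): a dict with "mtx" (3x3 intrinsics, pixels), "R" (3x3) and "t" (3): a world point X has camera coordinates R X + t; the wrist camera has in their place "hand_eye" (4x4, takes a point from camera to tool coordinates, whose origin is the TCP and whose axes are the tool frame's). Camera axes: x right, y down, z forward; pixel columns grow to the right and rows downward; lengths in mm; the calibration is good to about 2 mm. A picture is of the moment at which its call begins: read the wrist's pose just before it. camera_params takes no time and is no camera call.
- order.sign_off(): hands the job in, once; it reports no verdict.
The state is a dict: "clock": time; "qpos": joint angles; "joint_velocities": joint speeds; "effort": joint torques, N m; "tool_pos": TCP position; "tcp_rot": TCP orientation; "force": force on the tool from outside, world axes, zero at the start; "torque": the same for the moment, N m; "width": opening from 0.0 (shut) to 1.0 (fully open).
Only numpy, scipy, OpenCV 4.12 (cv2) and the standard library are available. Lean on these libraries where they do the work, as an engineer would, in place of code of your own. Each camera call takes 0.05 s, during which the arm holds its last target. There are 200 camera calls.

## Working session

There is one attempt and no reset: what is moved stays moved. The work goes in short steps, Python scripts to look and compute and a tool call to move; the robot and the scene stay as the last step left them, time stands still between calls to the robot, and variables do not carry over. Pictures are saved under pics/ and viewed, about 8 in all and at most 12, crops included, and the job is handed in when it is done.

Besides the shell and the picture viewer there is one more tool, called after "Call:" by a JSON object that holds its "method" and its "body". carry_out: Moves the arm, as the interface text tells. Its arguments: {"type":"object","properties":{"travel":{"type":"array","items":{"type":"array","items":{"type":"number"}}},"spin":{"type":"array","items":{"type":"number"}},"claw":{"type":"number"}},"required":["travel","spin"]}

```bash
mkdir -p pics && cat > h.py <<'E'
import numpy as np, cv2
from scipy.spatial.transform import Rotation as Ro
from plant import get_state, imaging, order
def snap(name, fn=None):
    s=get_state(); p,d=imaging.snapshot(name)
    np.savez(f'{name}.npz',p=p,d=d,pos=s['tool_pos'],rot=s['tcp_rot'])
    if fn: cv2.imwrite('pics/'+fn,p[:,:,::-1])
    return p,d
def load(name): return np.load(f'{name}.npz')
def world(name,uv,z=None):
    f=load(name); c=imaging.camera_params(name); K=np.array(c['mtx']); out=[]
    for u,v in uv:
        ray=np.linalg.inv(K)@[u,v,1]
        if name=='wrist':
            H=np.array(c['hand_eye']); R=Ro.from_quat(f['rot']).as_matrix()@H[:3,:3]
            o=Ro.from_quat(f['rot']).as_matrix()@H[:3,3]+f['pos']
        else:
            R=np.array(c['R']).T; o=-R@np.array(c['t'])
        r=R@ray
        k=f['d'][int(round(v)),int(round(u))] if z is None else (z-o[2])/r[2]
        out.append(o+k*r)
    return np.round(np.array(out),1)
def crop(name,fn,u0,v0,u1,v1,s):
    p=load(name)['p'][v0:v1,u0:u1,::-1]
    cv2.imwrite('pics/'+fn,cv2.resize(p,None,fx=s,fy=s,interpolation=cv2.INTER_CUBIC))
E
python3 - <<'E'
from h import *
a,_=snap('top');b,_=snap('scene')
cv2.imwrite('pics/a.png',a[:,:,::-1]);cv2.imwrite('pics/b.png',b[:,:,::-1])
print(get_state());c=imaging.camera_params('top');print(c, imaging.camera_params('wrist'))
E
```

```text
{'clock': 0.1, 'qpos': array([ 1.0324741 ,  0.42665505,  0.07388764,  1.60655311, -0.03412849,
        1.11083415, -0.06706311]), 'joint_velocities': array([ 0.00101912, -0.00243235,  0.00040417, -0.00167368, -0.00140689,
        0.00028076,  0.00180063]), 'effort': array([ 8.02939438e-03, -9.51526165e+01,  3.77126858e+00, -4.64400101e+01,
        1.97140285e-02,  6.40970335e-03,  7.34679338e-05]), 'tool_pos': array([ 255.71382503, -624.28636702,  241.68681036]), 'tcp_rot': array([ 8.30380038e-01, -5.57197127e-01, -5.12717303e-04, -3.01195705e-04]), 'force': array([-0.59890381, -0.55087428,  0.1042545 ]), 'torque': array([2.71358701e-02, 1.09875761e-02, 1.07643442e-05]), 'width': 1.0047810056711843}
{'mtx': array([[460.54874869,   0.        , 275.0068218 ],
       [  0.        , 460.54874869, 205.62438712],
       [  0.        ,   0.        ,   1.        ]]), 'R': array([[-0.01373121, -0.99973336, -0.01856535],
       [-0.99461743,  0.01556328, -0.10243997],
       [ 0.10270159,  0.01705879, -0.99456593]]), 't': array([  12.69639534,  538.04696813, 1158.67939173])} {'mtx': array([[350.05870947,   0.        , 280.15323489],
       [  0.        , 350.05870947, 210.89843715],
       [  0.        ,   0.        ,   1.        ]]), 'hand_eye': array([[ 9.99999256e-01, -1.07453018e-03, -5.77540460e-04,
        -1.85988929e-01],
       [ 1.19284803e-03,  9.60451613e-01,  2.78444386e-01,
        -7.14830863e+01],
       [ 2.55502770e-04, -2.78444867e-01,  9.60452180e-01,
        -1.31037833e+02],
       [ 0.00000000e+00,  0.00000000e+00,  0.00000000e+00,
         1.00000000e+00]])}
```

View pics/a.png

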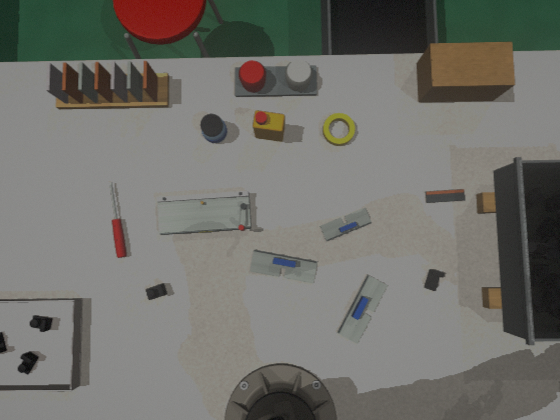

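View pics/b.png

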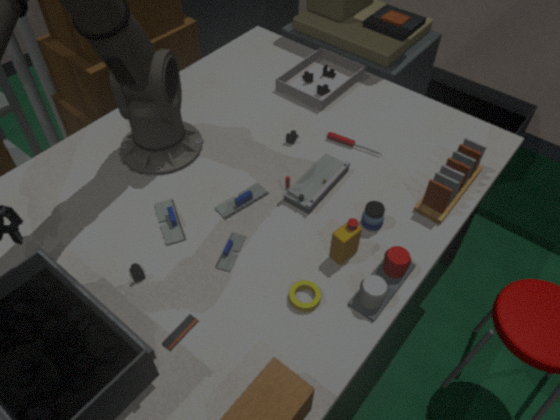

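Top view: three blade-like plates at about (346,225), (284,266) and (362,308). The smallest appears to be (346,225). The holder is at (204,214), its latch knob at (241,228) and the brass pin near (204,203). I'll check the choice in one close crop.

```bash
python3 - <<'E'
from h import *
p=load('top')['p'][:,:,::-1]
A=cv2.resize(p[185:245,150:260],None,fx=7,fy=7,interpolation=cv2.INTER_CUBIC)[:,:770]
A=cv2.resize(p[185:245,150:260],(770,420),interpolation=cv2.INTER_CUBIC)
B=cv2.resize(p[200:245,310:380],None,fx=4,fy=4,interpolation=cv2.INTER_CUBIC)
C=cv2.resize(p[240:350,245:395],None,fx=2,fy=2,interpolation=cv2.INTER_CUBIC)
out=np.zeros((600,800,3),np.uint8);out[:420,:770]=A;out[420:600,:280]=B; out[420:600,300:600]=C[:180]
cv2.imwrite('pics/c.png',out)
for nm,uv in dict(small=(346,225),mid=(284,266),big=(362,308)).items():
    print(nm,world('top',[uv],20))
E
```

```text
small [[ 486.  -177.2   20. ]]
mid [[383.4 -15.9  20. ]]
big [[ 275.6 -211.3   20. ]]
```

View pics/c.png

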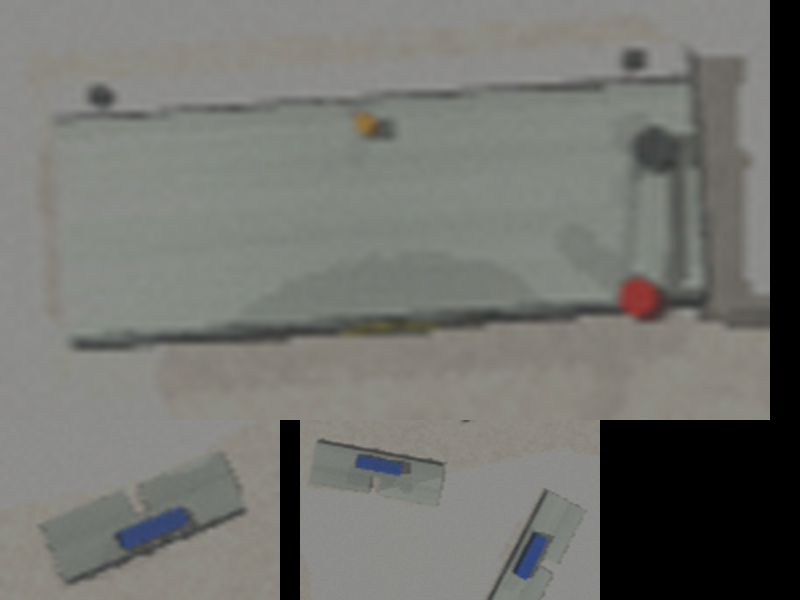

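The crop confirms the choice. The blade at (346,225) is clearly the shortest of the three, and its notch faces up and to the left at about (344.5,221). The holder's fence is on its upper side, the brass pin is at about (202,203), the latch axis at (243,206) and the open knob at (241,228).

```bash
python3 - <<'E'
from h import *
c=world('top',[(320,226),(365.5,208),(371,222.5),(326.3,240.5)],5)[:,:2]
print('corners',c,'centre',c.mean(0)); d=(c[0]-c[1]); d2=c[3]-c[2]
print(np.linalg.norm(d),np.linalg.norm(d2),np.linalg.norm(c[0]-c[3])); y=(d+d2);print('yaw of blade y',np.degrees(np.arctan2(y[1],y[0])))
f=world('top',[(158.1,201.9),(248.6,196.4)],30);print('fence',f, np.degrees(np.arctan2(*(f[0]-f[1])[[1,0]])))
print('pinfoot',world('top',[(202.5,203.5)],37),'knob',world('top',[(241.4,227.7)],88),'axis',world('top',[(243.5,206.4)],45))
s=get_state();print(Ro.from_quat(s['tcp_rot']).as_matrix().round(3))
print(world('top',[(348,228)],27))
E
```

```text
corners [[ 485.2 -111.5]
 [ 530.6 -231.4]
 [ 492.4 -244.4]
 [ 447.3 -126.9]] centre [ 488.875 -178.55 ]
128.20752708012117 125.85809469398461 40.90928989850592
yaw of blade y 110.86750398347435
fence [[552.4 306.9  30. ]
 [562.9  72.5  30. ]] 92.56486250977223
pinfoot [[545.6 190.5  37. ]] knob [[479.2  86.4  88. ]] axis [[535.7  84.6  45. ]]
[[ 0.379 -0.925 -0.001]
 [-0.925 -0.379  0.001]
 [-0.001  0.    -1.   ]]
[[ 477.8 -181.1   27. ]]
```

```bash
cat >> h.py <<'E'
def plan(target,yaw,n,spin_n=None):
    """rows in tool axes from present pose to target (world mm), tool-x yaw in deg (mod 180 nearest)"""
    s=get_state(); R=Ro.from_quat(s['tcp_rot']).as_matrix(); p=np.array(s['tool_pos'])
    y0=np.degrees(np.arctan2(R[1,0],R[0,0])); dy=(yaw-y0+90)%180-90
    sp=-np.radians(dy)/n; d=(np.array(target)-p)/n; rows=[]
    for i in range(n):
        a=np.radians(y0+dy*i/n); x=np.array([np.cos(a),np.sin(a),0]); y=np.array([np.sin(a),-np.cos(a),0])
        rows.append([round(float(d@x),1),round(float(d@y),1),round(float(-d[2]),1)])
    print('yaw0',round(y0,2),'dyaw',round(dy,2),'pos',p.round(1),'t',s['clock'],'w',s['width'],'F',np.round(s['force'],1))
    for i in range(0,n,8): print(rows[i:i+8]); 
    print('spin',round(sp,4))
E
python3 -c "
from h import *
plan((480,-181,190),20.9,14)"
```

```text
yaw0 -67.72 dyaw 88.62 pos [ 255.7 -624.3  241.7] t 0.1 w 1.0047810056711843 F [-0.6 -0.6  0.1]
[[-23.2, -26.8, 3.7], [-20.1, -29.2, 3.7], [-16.8, -31.3, 3.7], [-13.2, -32.9, 3.7], [-9.5, -34.2, 3.7], [-5.7, -35.0, 3.7], [-1.8, -35.4, 3.7], [2.1, -35.4, 3.7]]
[[6.0, -35.0, 3.7], [9.8, -34.1, 3.7], [13.5, -32.8, 3.7], [17.1, -31.1, 3.7], [20.4, -29.0, 3.7], [23.5, -26.6, 3.7]]
spin -0.1105
```

Call:
{"method": "carry_out", "body": {"travel": [[-23.2,-26.8,0],[-20.1,-29.2,0],[-16.8,-31.3,0],[-13.2,-32.9,0],[-9.5,-34.2,0],[-5.7,-35.0,4],[-1.8,-35.4,4],[2.1,-35.4,4]], "spin": [-0.11,-0.11,-0.11,-0.11,-0.11,-0.11,-0.11,-0.11], "claw": -1}}

```text
clock: 0.9
tool_pos: [384.7, -370.2, 230.1]
tcp_rot: [0.989, -0.148, -0.0, -0.0]
force: [0.8, 0.7, -0.8]
width: 0.998
```

Call:
{"method": "carry_out", "body": {"travel": [[6.0,-35.0,4],[9.8,-34.1,4],[13.5,-32.8,4],[17.1,-31.1,8],[20.4,-29.0,8],[23.5,-26.6,8],[0,0,0],[0,0,0]], "spin": [-0.11,-0.11,-0.11,-0.11,-0.11,-0.11,0,0]}}

```text
clock: 1.7
tool_pos: [481.4, -181.7, 194.0]
tcp_rot: [0.984, 0.178, -0.0, -0.0]
force: [0.3, -1.2, 0.0]
width: 0.998
```

```bash
python3 -c "
from h import *
snap('wrist','d.png'); snap('top')
plan((480,-181,190),20.9,2)"
```

```text
yaw0 20.39 dyaw 0.51 pos [ 481.1 -183.1  194.3] t 1.8 w 0.9995959795481318 F [-0.4  0.4 -0. ]
[[-0.1, -1.2, 2.2], [-0.1, -1.2, 2.2]]
spin -0.0045
```

View pics/d.png

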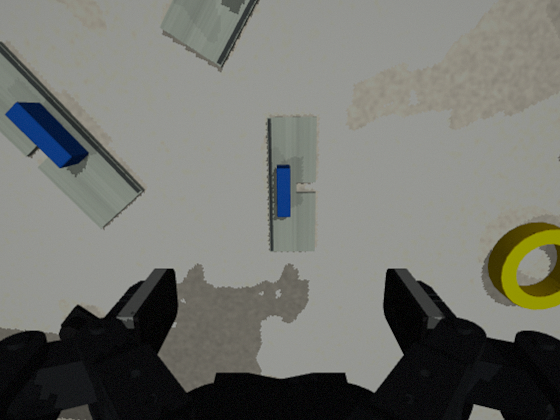

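The wrist view shows the chosen blade centred at (293,184), its rib top at about (284,191) and its notch opening to the right at (305,187). The blade is nearly aligned with the tool.

```bash
python3 - <<'E'
from h import *
f=load('wrist');p=f['p'].astype(int)
c=world('wrist',[(268,116),(317,115),(316,251),(271,251)],5);print(c,c[:,:2].mean(0),np.linalg.norm(c[0]-c[3]),np.linalg.norm(c[0]-c[1]))
for a,b in((0,3),(1,2)):
    d=c[a]-c[b];print('blade y yaw',np.degrees(np.arctan2(d[1],d[0])))
m=((p[:,:,2]>p[:,:,0]+50)&(p[:,:,2]>90)).astype(np.uint8);m[:,:200]=0;m[:,350:]=0
v,u=np.nonzero(m);print('rib bbox',u.min(),u.max(),v.min(),v.max())
print('rect',cv2.minAreaRect(np.c_[u,v].astype(np.float32)))
r=world('wrist',[(284,191)],27);print(r,world('wrist',[(284,191),(305,130)]))
E
```

```text
[[ 448.9 -123.9    5. ]
 [ 489.1 -107.9    5. ]
 [ 536.8 -227.9    5. ]
 [ 495.4 -243.4    5. ]] [ 492.55  -175.775] 128.2283120063584 43.267077553262176
blade y yaw 111.2620734010833
blade y yaw 111.6778208525044
rib bbox 277 289 168 216
rect ((283.0, 192.0), (48.0, 12.0), 90.0)
[[ 484.1 -177.7   27. ]] [[ 484.1 -177.7   27. ]
 [ 484.  -123.7    4.3]]
```

```bash
python3 -c "
from h import *
plan((484.5,-178.2,19),21.3,8)"
```

```text
yaw0 20.39 dyaw 0.91 pos [ 481.1 -183.1  194.3] t 1.8 w 0.9995959795481318 F [-0.4  0.4 -0. ]
[[0.6, -0.4, 21.9], [0.6, -0.4, 21.9], [0.6, -0.4, 21.9], [0.6, -0.4, 21.9], [0.6, -0.4, 21.9], [0.6, -0.4, 21.9], [0.6, -0.4, 21.9], [0.6, -0.4, 21.9]]
spin -0.002
```

Call:
{"method": "carry_out", "body": {"travel": [[2,-1,30],[1,-1,30],[1,-1,30],[0.5,0,30],[0,0,25],[0,0,10],[0,0,0],[0,0,0]], "spin": [-0.008,-0.008,0,0,0,0,0,0]}}

```text
clock: 2.6
tool_pos: [485.0, -178.3, 40.2]
tcp_rot: [0.983, 0.185, 0.0, 0.0]
force: [0.3, -0.1, -0.0]
width: 0.998
```

```bash
python3 -c "
from h import *
for i in range(4): print(get_state()['tool_pos'])
plan((484.5,-178.2,18.5),21.3,2)"
```

```text
[ 485.03334142 -178.34005089   40.23964602]
[ 485.03334142 -178.34005089   40.23964602]
[ 485.03334142 -178.34005089   40.23964602]
[ 485.03334142 -178.34005089   40.23964602]
yaw0 21.38 dyaw -0.08 pos [ 485.  -178.3   40.2] t 2.6 w 0.9979824686870838 F [ 0.3 -0.1 -0. ]
[[-0.2, -0.2, 10.9], [-0.2, -0.2, 10.9]]
spin 0.0007
```

Call:
{"method": "carry_out", "body": {"travel": [[0,0,10],[0,0,7],[0,0,4],[0,0,0],[0,0,0]], "spin": [0,0,0,0,0]}}

```text
clock: 3.1
tool_pos: [484.7, -177.7, 18.3]
tcp_rot: [0.983, 0.186, -0.0, -0.0]
force: [0.5, 0.4, 0.4]
width: 0.999
```

Call:
{"method": "carry_out", "body": {"travel": [[0,0,0],[0,0,0],[0,0,0],[0,0,0],[0,0,0],[0,0,0],[0,0,0],[0,0,0]], "spin": [0,0,0,0,0,0,0,0], "claw": 1}}

```text
clock: 3.9
tool_pos: [484.7, -177.8, 18.6]
tcp_rot: [0.983, 0.186, 0.0, 0.0]
force: [-1.3, -0.2, 5.2]
width: 0.125
```

```bash
python3 -c "
from h import *
plan((505,65,200),2.6,14)"
```

```text
yaw0 21.42 dyaw -18.82 pos [ 484.7 -177.8   18.6] t 3.9 w 0.1247353147385408 F [-1.3 -0.2  5.2]
[[7.7, -15.6, -13.0], [7.3, -15.8, -13.0], [6.9, -16.0, -13.0], [6.6, -16.1, -13.0], [6.2, -16.3, -13.0], [5.8, -16.4, -13.0], [5.4, -16.5, -13.0], [5.0, -16.7, -13.0]]
[[4.6, -16.8, -13.0], [4.2, -16.9, -13.0], [3.8, -17.0, -13.0], [3.4, -17.1, -13.0], [3.0, -17.1, -13.0], [2.6, -17.2, -13.0]]
spin 0.0235
```

Call:
{"method": "carry_out", "body": {"travel": [[0,0,-8],[0,0,-15],[0,0,-25],[0,0,-30],[0,0,-35],[0,0,-35],[0,0,-25],[0,0,-10]], "spin": [0,0,0,0,0,0,0,0]}}

```text
clock: 4.7
tool_pos: [485.5, -177.9, 204.9]
tcp_rot: [0.983, 0.186, 0.002, 0.001]
force: [0.3, 0.9, -2.4]
width: 0.124
```

```bash
python3 -c "
from h import *
plan((505,65,200),2.6,8)"
```

```text
yaw0 21.43 dyaw -18.83 pos [ 485.5 -177.9  204.9] t 4.7 w 0.12363048449651269 F [ 0.3  0.9 -2.4]
[[13.4, -27.4, 0.6], [12.2, -27.9, 0.6], [11.1, -28.4, 0.6], [9.9, -28.8, 0.6], [8.7, -29.2, 0.6], [7.5, -29.5, 0.6], [6.3, -29.8, 0.6], [5.0, -30.0, 0.6]]
spin 0.0411
```

Call:
{"method": "carry_out", "body": {"travel": [[13,-27,0],[12,-28,0],[11,-28.4,0],[10,-28.8,0],[8.7,-29.2,0],[7.5,-29.5,0],[6.3,-29.8,0],[5.0,-30.0,0]], "spin": [0.041,0.041,0.041,0.041,0.041,0.041,0.041,0.041]}}

```text
clock: 5.5
tool_pos: [503.1, 65.8, 201.2]
tcp_rot: [1.0, 0.022, -0.0, 0.0]
force: [0.2, -0.1, -1.0]
width: 0.126
```

Call:
{"method": "carry_out", "body": {"travel": [[0,0,0],[0,0,0]], "spin": [0,0]}}

```text
clock: 5.7
tool_pos: [503.2, 65.1, 201.1]
tcp_rot: [1.0, 0.024, -0.0, 0.0]
force: [-0.3, -1.2, -1.1]
width: 0.127
```

```bash
python3 -c "
from h import *
snap('wrist','e.png')
plan((505,65,200),2.6,2)"
```

```text
yaw0 2.67 dyaw -0.07 pos [503.3  64.2 201.1] t 5.75 w 0.12794794176149465 F [-0.3 -1.4 -2.2]
[[0.9, -0.4, 0.6], [0.9, -0.4, 0.6]]
spin 0.0006
```

View pics/e.png

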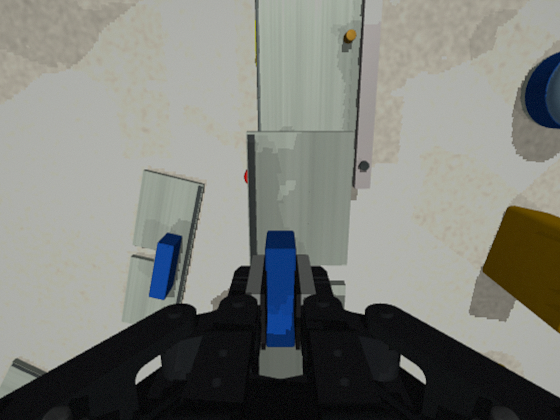

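```bash
python3 -c "
from h import *
crop('wrist','f.png',240,0,400,150,5)"
```

```text
(no output)
```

View pics/f.png

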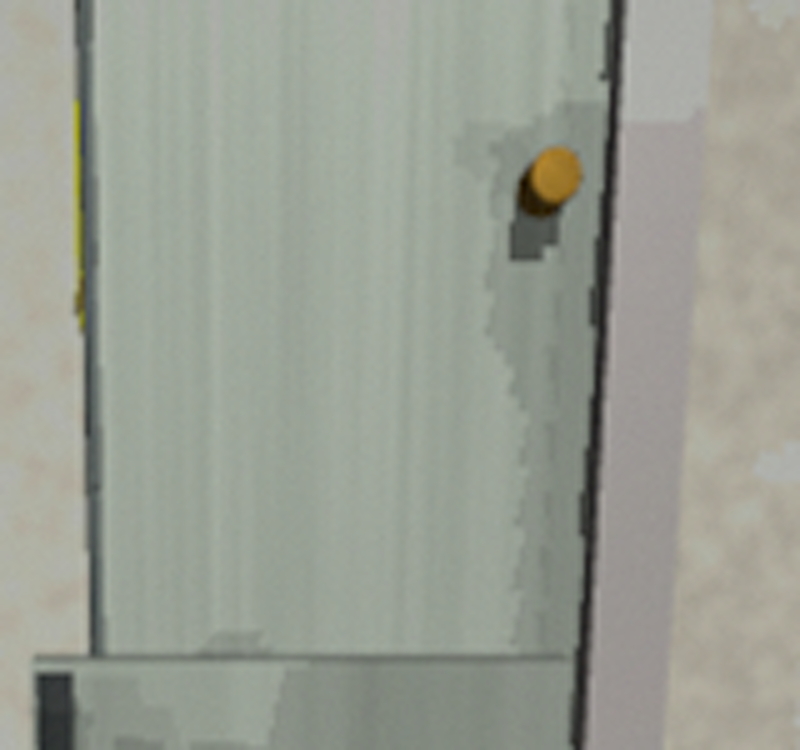

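The crop shows the pin's top at full-image pixel (351.2,35.2). The fence's top edge runs from (365,0) to (357.6,130) and its foot from (363,0) to (355.4,130). The bed's front edge runs from (258.4,0) to (260.4,130).

```bash
python3 - <<'E'
from h import *
w=lambda *uv,z:world('wrist',uv,z)
def rep(n,a): d=a[0]-a[-1];print(n,a[:,:2].tolist(),'yaw',np.degrees(np.arctan2(d[1],d[0])).round(2))
print('pin',w((351.2,35.2),z=44))
rep('ftop',w((365,0),(357.6,130),z=39)); rep('ffoot',w((363,0),(355.4,130),z=30)); rep('bedfront',w((258.4,0),(260.4,130),z=30))
rep('ftop long',w((365,0),(355,185),z=39))
z=load('wrist')['pos'][2]-2.6-16+5
rep('blade rear',w((355.2,131),(348,265),z=z)); rep('corner',w((355.2,131),(247.5,131),z=z))
print('lower ext',w((357.6,130),(357,155),z=39)); print(load('wrist')['pos'])
E
```

```text
pin [[550.9 192.   44. ]]
ftop [[559.5, 217.1], [564.2, 123.0]] yaw 92.86
ffoot [[559.8, 219.5], [564.3, 122.6]] yaw 92.66
bedfront [[479.9, 215.8], [484.4, 118.8]] yaw 92.66
ftop long [[559.5, 217.1], [567.0, 77.3]] yaw 93.07
blade rear [[531.1, 129.2], [534.2, 70.4]] yaw 93.02
corner [[531.1, 129.2], [487.7, 127.2]] yaw 2.64
lower ext [[564.2 123.   39. ]
 [565.9 102.8  39. ]]
[503.20328387  65.05758498 201.12623367]
```

```bash
python3 -c "
from h import *
crop('wrist','g.png',310,240,370,315,8)"
```

```text
(no output)
```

View pics/g.png

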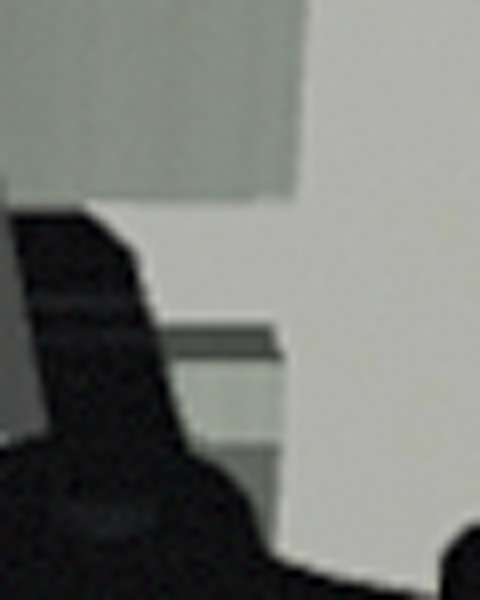

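The notch shows at the right of the gripper. Its two upper edges meet the rear edge at full-image pixels (346.9,265.0) and (345.5,284.8).

```bash
python3 - <<'E'
from h import *
f=load('wrist'); P=f['pos']
for z in (185.5,187.5,189.5):
    a=world('wrist',[(346.9,265.0),(345.5,284.8)],z); n=a.mean(0); print(a.tolist(),np.linalg.norm(a[0]-a[1]))
    h=np.radians(2.75); X=np.array([np.cos(h),np.sin(h)]);Y=np.array([-X[1],X[0]])
    print('notch-TCP holder axes',(n-P)[:2]@X,(n-P)[:2]@Y)
pin=np.array([550.9,192.0]); print('pin hold axes',pin@X,pin@Y,'fence',np.array([561,192])@X)
E
```

```text
[[534.1, 69.4, 185.5], [534.5, 59.4, 185.5]] 10.007996802557448
notch-TCP holder axes 31.029355032201806 -2.1487899409440527
[[533.7, 70.3, 187.5], [534.0, 60.5, 187.5]] 9.804590761474948
notch-TCP holder axes 30.627851386804988 -1.1283513966245005
[[533.2, 71.2, 189.5], [533.6, 61.5, 189.5]] 9.708243919473801
notch-TCP holder axes 30.223948834982107 -0.15785527162920698
pin hold axes 559.4773767906573 165.34773920270214 fence 569.5657454941554
```

```bash
python3 -c "
from h import *
plan((510.3,191.4,130),2.75,7)"
```

```text
yaw0 2.67 dyaw 0.08 pos [503.3  64.2 201.1] t 5.75 w 0.12794794176149465 F [-0.3 -1.4 -2.2]
[[1.8, -18.1, 10.2], [1.9, -18.1, 10.2], [1.9, -18.1, 10.2], [1.9, -18.1, 10.2], [1.9, -18.1, 10.2], [1.9, -18.1, 10.2], [1.9, -18.1, 10.2]]
spin -0.0002
```

Call:
{"method": "carry_out", "body": {"travel": [[2,-18,5],[2,-18,10],[2,-18,10],[2,-18,10],[2,-18,10],[2,-18,10],[1,-18.5,15],[0,0,0]], "spin": [0,0,0,0,0,0,0,0]}}

```text
clock: 6.55
tool_pos: [509.9, 192.4, 129.7]
tcp_rot: [1.0, 0.024, -0.001, -0.0]
force: [-0.0, -0.1, -0.3]
width: 0.122
```

Call:
{"method": "carry_out", "body": {"travel": [[0,0,20],[0,0,20],[0,0,15],[0,0,10],[0,0,7],[0,0,4],[0,0,0],[0,0,0]], "spin": [0,0,0,0,0,0,0,0]}}

```text
clock: 7.35
tool_pos: [511.1, 191.7, 55.8]
tcp_rot: [1.0, 0.023, 0.0, -0.0]
force: [-0.9, 0.1, -0.5]
width: 0.125
```

```bash
python3 -c "
from h import *
snap('wrist');crop('wrist','i.png',310,180,410,310,5)
plan((510.3,191.4,52),2.75,1)"
```

```text
yaw0 2.63 dyaw 0.12 pos [511.1 191.7  55.9] t 7.4 w 0.12295510093199677 F [-0.5  0.2 -1.5]
[[-0.8, 0.3, 3.9]]
spin -0.0021
```

View pics/i.png

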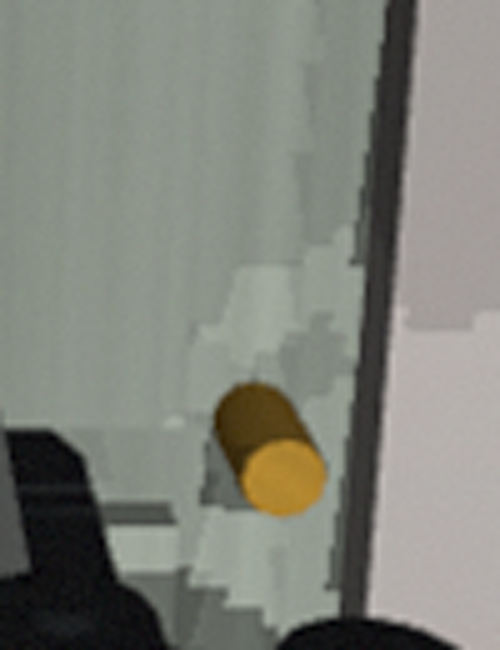

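Seen from close by, the pin's top is at full-image pixel (366.8,275.6). The notch edges are still at about (346.9,265) and (345.5,284.8), so the pin stands almost squarely ahead of the mouth.

```bash
python3 - <<'E'
from h import *
f=load('wrist'); P=f['pos']
h=np.radians(2.75); X=np.array([np.cos(h),np.sin(h)]);Y=np.array([-X[1],X[0]])
n=world('wrist',[(346.9,265.2),(345.5,284.8)],42.3).mean(0)[:2]; p=world('wrist',[(366.8,275.6)],44)[0,:2]
print('pin-notch X,Y',(p-n)@X,(p-n)@Y,'notch-TCP',(n-P[:2])@X,(n-P[:2])@Y, P)
# fence vs rear edge
a=world('wrist',[(310+388/5,180),(310+343/5,180+580/5)],30);d=a[0]-a[1];print('fence foot',a,np.degrees(np.arctan2(d[1],d[0])), a[:,:2]@X)
E
```

```text
pin-notch X,Y 8.88778634891318 0.5742419490710557 notch-TCP 30.642702039794077 -1.2077678373212173 [511.08464007 191.73619746  55.80110628]
fence foot [[558.8 234.2  30. ]
 [561.9 175.2  30. ]] 93.00769046838923 [569.39295607 569.65867648]
```

Call:
{"method": "carry_out", "body": {"travel": [[0,-0.5,2],[0,0,2],[0,0,1.5],[0,0,0.5],[0,0,0],[0,0,0]], "spin": [-0.002,0,0,0,0,0]}}

```text
clock: 8.0
tool_pos: [510.8, 192.1, 49.4]
tcp_rot: [1.0, 0.024, 0.0, -0.0]
force: [-0.3, 0.6, -0.8]
width: 0.126
```

Call:
{"method": "carry_out", "body": {"travel": [[0,0,0.5],[0,0,0],[0,0,0]], "spin": [0,0,0]}}

```text
clock: 8.3
tool_pos: [510.8, 192.1, 48.8]
tcp_rot: [1.0, 0.024, -0.0, -0.0]
force: [-0.1, 0.2, -1.8]
width: 0.128
```

Call:
{"method": "carry_out", "body": {"travel": [[0,0,0.5],[0,0,0],[0,0,0]], "spin": [0,0,0]}}

```text
clock: 8.6
tool_pos: [510.9, 192.1, 48.6]
tcp_rot: [1.0, 0.024, 0.0, 0.0]
force: [-2.7, -0.3, 5.9]
width: 0.126
```

Call:
{"method": "carry_out", "body": {"travel": [[0,0,0.4],[0,0,0],[0,0,0]], "spin": [0,0,0]}}

```text
clock: 8.9
tool_pos: [510.9, 192.1, 48.6]
tcp_rot: [1.0, 0.024, 0.0, 0.0]
force: [-3.9, -2.3, 14.3]
width: 0.122
```

Call:
{"method": "carry_out", "body": {"travel": [[0,0,-0.5],[0,0,0],[1,0,0],[1,0,0],[1,0,0],[1,0,0],[0,0,0]], "spin": [0,0,0,0,0,0,0]}}

```text
clock: 9.6
tool_pos: [514.5, 192.5, 48.6]
tcp_rot: [1.0, 0.024, -0.0, 0.0]
force: [-4.3, 0.0, 8.1]
width: 0.122
```

Call:
{"method": "carry_out", "body": {"travel": [[1,0,0],[0.5,0,0],[0,0,0]], "spin": [0,0,0]}}

```text
clock: 9.9
tool_pos: [515.9, 192.6, 48.6]
tcp_rot: [1.0, 0.024, -0.0, -0.0]
force: [-4.6, 0.0, 8.8]
width: 0.127
```

Call:
{"method": "carry_out", "body": {"travel": [[0.5,0,0],[0.5,0,0],[0,0,0]], "spin": [0,0,0]}}

```text
clock: 10.2
tool_pos: [516.9, 192.6, 48.5]
tcp_rot: [1.0, 0.024, -0.0, 0.0]
force: [-5.1, -0.2, 9.0]
width: 0.131
```

Call:
{"method": "carry_out", "body": {"travel": [[0.5,0,0],[0.5,0,0],[0.5,0,0],[0.5,0,0],[0,0,0]], "spin": [0,0,0,0,0]}}

```text
clock: 10.7
tool_pos: [518.9, 192.7, 48.6]
tcp_rot: [1.0, 0.024, -0.0, -0.0]
force: [-4.9, -0.2, 9.5]
width: 0.129
```

Call:
{"method": "carry_out", "body": {"travel": [[0.5,0,0],[0.5,0,0],[0.5,0,0],[0.5,0,0],[0,0,0]], "spin": [0,0,0,0,0]}}

```text
clock: 11.2
tool_pos: [520.9, 192.8, 48.6]
tcp_rot: [1.0, 0.024, -0.0, -0.0]
force: [-5.0, 0.5, 7.8]
width: 0.126
```

Call:
{"method": "carry_out", "body": {"travel": [[0.5,0,0],[0.5,0,0],[0.5,0,0],[0.5,0,0],[0,0,0]], "spin": [0,0,0,0,0]}}

```text
clock: 11.7
tool_pos: [522.9, 192.9, 48.6]
tcp_rot: [1.0, 0.024, -0.0, 0.0]
force: [-5.4, -0.6, 8.6]
width: 0.122
```

Call:
{"method": "carry_out", "body": {"travel": [[0.5,0,0],[0.5,0,0],[0.5,0,0],[0.5,0,0],[0,0,0]], "spin": [0,0,0,0,0]}}

```text
clock: 12.2
tool_pos: [524.9, 193.0, 48.5]
tcp_rot: [1.0, 0.024, -0.0, 0.0]
force: [-5.1, -0.4, 9.0]
width: 0.125
```

Call:
{"method": "carry_out", "body": {"travel": [[0.5,0,0],[0.5,0,0],[0.5,0,0],[0.5,0,0],[0,0,0]], "spin": [0,0,0,0,0]}}

```text
clock: 12.7
tool_pos: [526.9, 193.1, 48.6]
tcp_rot: [1.0, 0.024, -0.0, 0.0]
force: [-4.6, 0.2, 9.0]
width: 0.128
```

Call:
{"method": "carry_out", "body": {"travel": [[0.5,0,0],[0,0,0],[0,0,0]], "spin": [0,0,0]}}

```text
clock: 13.0
tool_pos: [527.4, 193.1, 48.6]
tcp_rot: [1.0, 0.024, -0.0, -0.0]
force: [-5.1, -0.4, 8.5]
width: 0.125
```

Call:
{"method": "carry_out", "body": {"travel": [[0.5,0,0],[0,0,0],[0,0,0]], "spin": [0,0,0]}}

```text
clock: 13.3
tool_pos: [527.9, 193.2, 48.6]
tcp_rot: [1.0, 0.024, -0.0, -0.0]
force: [-5.0, 1.4, 8.3]
width: 0.123
```

Call:
{"method": "carry_out", "body": {"travel": [[0.4,0,0],[0,0,0],[0,0,0]], "spin": [0,0,0]}}

```text
clock: 13.6
tool_pos: [528.3, 193.2, 48.6]
tcp_rot: [1.0, 0.024, -0.0, -0.0]
force: [-5.2, -0.4, 8.5]
width: 0.126
```

Call:
{"method": "carry_out", "body": {"travel": [[0.4,0,0],[0,0,0],[0,0,0]], "spin": [0,0,0]}}

```text
clock: 13.9
tool_pos: [528.6, 193.2, 48.6]
tcp_rot: [1.0, 0.024, -0.0, 0.0]
force: [-5.8, -0.0, 8.9]
width: 0.12
```

Call:
{"method": "carry_out", "body": {"travel": [[0.4,0,0],[0,0,0],[0,0,0]], "spin": [0,0,0]}}

```text
clock: 14.2
tool_pos: [529.0, 193.2, 48.6]
tcp_rot: [1.0, 0.024, -0.0, 0.0]
force: [-4.7, 0.4, 8.6]
width: 0.127
```

Call:
{"method": "carry_out", "body": {"travel": [[0.4,0,0],[0,0,0],[0,0,0]], "spin": [0,0,0]}}

```text
clock: 14.5
tool_pos: [529.4, 193.2, 48.6]
tcp_rot: [1.0, 0.024, -0.0, 0.0]
force: [-6.0, -0.5, 8.9]
width: 0.129
```

Call:
{"method": "carry_out", "body": {"travel": [[0.4,0,0],[0,0,0],[0,0,0]], "spin": [0,0,0]}}

```text
clock: 14.8
tool_pos: [529.7, 193.2, 48.6]
tcp_rot: [1.0, 0.024, -0.0, 0.0]
force: [-5.9, 0.1, 9.8]
width: 0.125
```

Call:
{"method": "carry_out", "body": {"travel": [[0.3,0,0],[0,0,0],[0,0,0]], "spin": [0,0,0]}}

```text
clock: 15.1
tool_pos: [529.8, 193.3, 48.6]
tcp_rot: [1.0, 0.024, -0.001, 0.0]
force: [-8.4, -0.8, 11.0]
width: 0.125
```

Call:
{"method": "carry_out", "body": {"travel": [[0.25,0,0],[0,0,0],[0,0,0]], "spin": [0,0,0]}}

```text
clock: 15.4
tool_pos: [529.9, 193.3, 48.6]
tcp_rot: [1.0, 0.024, -0.001, 0.0]
force: [-9.4, -0.9, 13.4]
width: 0.124
```

```bash
python3 -c "
from h import *
s=get_state();print(s['torque'],s['force'],s['tool_pos'],s['tcp_rot'])
snap('wrist');crop('wrist','j.png',300,120,400,310,4)"
```

```text
[-0.14987776  1.92218773  0.01242844] [-9.40660018 -0.93023323 13.43748732] [529.86033104 193.28398106  48.58081272] [ 9.99706173e-01  2.42293792e-02 -6.91955768e-04  1.59091195e-04]
```

View pics/j.png

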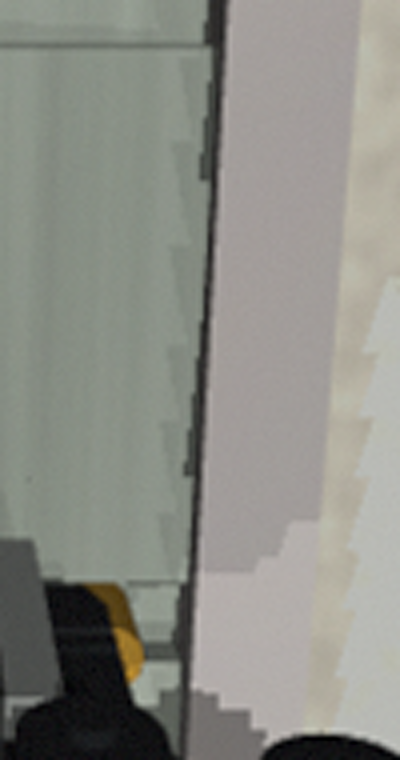

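The pin is inside the notch at crop position (128,655). The rear edge lies along the fence with only a thin, even dark line between them. I'll press slightly once more and check the moment, then release.

Call:
{"method": "carry_out", "body": {"travel": [[0.3,0,-0.1],[0,0,0],[0,0,0]], "spin": [0,0,0]}}

```text
clock: 15.75
tool_pos: [530.0, 193.2, 48.6]
tcp_rot: [1.0, 0.024, -0.001, 0.0]
force: [-10.6, -1.0, 11.7]
width: 0.123
```

```bash
python3 -c "
from h import *
s=get_state();print(s['torque'],s['force'],s['tool_pos'],s['tcp_rot'])"
```

```text
[-0.1828481   1.95196077  0.07417142] [-10.57415251  -1.01472578  11.67165181] [529.97790856 193.24363743  48.58332883] [ 9.99704599e-01  2.42882503e-02 -8.58698620e-04  2.39845702e-04]
```

Call:
{"method": "carry_out", "body": {"travel": [[0,0,-0.3],[0,0,0],[0,0,0],[0,0,0],[0,0,0]], "spin": [0,0,0,0,0], "claw": 0.6}}

```text
clock: 16.25
tool_pos: [531.1, 193.2, 48.8]
tcp_rot: [1.0, 0.024, -0.0, -0.0]
force: [-2.1, 0.8, 2.2]
width: 0.2
```

Call:
{"method": "carry_out", "body": {"travel": [[-1,0,0],[0,0,-3],[0,0,-6],[0,0,-10],[0,0,-15],[0,0,-20],[0,0,-20],[0,0,-10]], "spin": [0,0,0,0,0,0,0,0]}}

```text
clock: 17.05
tool_pos: [530.9, 193.4, 135.6]
tcp_rot: [1.0, 0.024, 0.001, -0.0]
force: [0.5, -0.2, -0.0]
width: 0.201
```

Call:
{"method": "carry_out", "body": {"travel": [[0,0,-30],[0,0,-30],[0,0,-10],[0,0,0],[0,0,0]], "spin": [0,0,0,0,0], "claw": 1}}

```text
clock: 17.55
tool_pos: [529.8, 192.7, 202.3]
tcp_rot: [1.0, 0.024, -0.0, 0.0]
force: [-0.9, 0.1, -1.0]
width: -0.001
```

```bash
python3 -c "
from h import *
snap('wrist');crop('wrist','k.png',180,60,400,310,2.4)
plan((530,193,200),2.75,1)"
```

```text
yaw0 2.74 dyaw 0.01 pos [529.6 192.6 201.8] t 17.6 w -0.0015005695648763174 F [-0.8 -0.9 -0.5]
[[0.4, -0.4, 1.8]]
spin -0.0001
```

View pics/k.png

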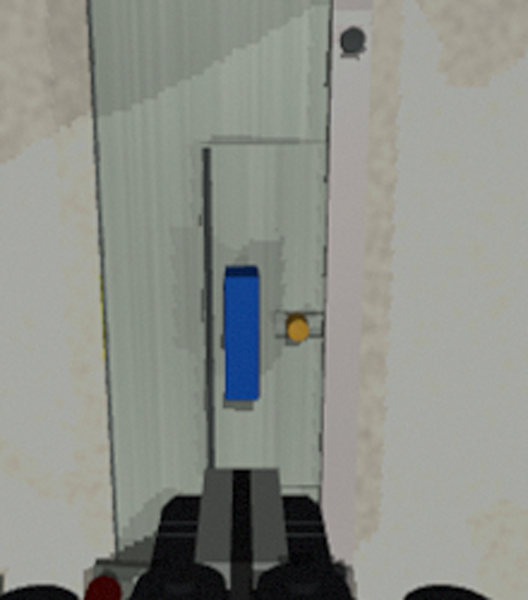

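The blade is flush with the fence, the pin (crop 298,328) sits in the notch and the bed edge is parallel to the blade. Next I'll measure the latch knob.

```bash
python3 - <<'E'
from h import *
h=np.radians(2.75); X=np.array([np.cos(h),np.sin(h)]);Y=np.array([-X[1],X[0]])
p=load('wrist')['p'].astype(int)
m=((p[:,:,0]>90)&(p[:,:,1]<50)&(p[:,:,2]<60)).astype(np.uint8);m[:,:150]=0;m[:,420:]=0
n,_,st,ce=cv2.connectedComponentsWithStats(m)
for i in range(1,n):
    if st[i,4]>15: print('w',st[i],ce[i],world('wrist',[ce[i]],88))
p=load('top')['p'].astype(int)
m=((p[:,:,0]>100)&(p[:,:,1]<60)&(p[:,:,2]<60)).astype(np.uint8);m[:190]=0;m[245:]=0;m[:,:225]=0;m[:,260:]=0
n,_,st,ce=cv2.connectedComponentsWithStats(m)
for i in range(1,n):
    k=world('top',[ce[i]],84)[0,:2];print('t',st[i],ce[i],k,k@X,k@Y)
print(world('top',[(351.2*0+202.1,202.9)],44))
b=world('wrist',[(180+297/2.4,60+328/2.4)],44)[0,:2];print('pin',b,b@X,b@Y)
# blade ends
for q in [(180+322/2.4,60+142/2.4),(180+320/2.4,60+485/2.4),(180+204/2.4,60+144/2.4)]:
    k=world('wrist',[q],35)[0,:2];print(k@X,k@Y)
E
```

```text
t [240 226   1   1   1] [240. 226.] [483.6  90.1] 487.3659090838953 66.79401666937211
t [242 227   2   3   3] [242.66666667 228.        ] [478.6  83.6] 482.0598093160818 60.54139279982666
[[546.4 190.3  44. ]]
pin [550.3 193.6] 558.9548327644005 166.97468349819087
567.010079296487 230.461319913324
569.5684554338784 102.39108640241162
526.5318613483395 229.80263050072546
```

```bash
python3 - <<'E'
from h import *
p=load('wrist')['p'][:,:,::-1]
S=[cv2.resize(p[v:v+36,294:330],(396,396),interpolation=cv2.INTER_NEAREST) for v in (105,180,232)]
cv2.imwrite('pics/l.png',cv2.resize(np.hstack(S),(800,267),interpolation=cv2.INTER_AREA))
for v in (125,135,150,165,185,205,225,240,255): print(v,p[v,304:322].mean(1).astype(int))
E
```

```text
125 [139 140 142 140 140 140 145 146 142 134 139 122  85 129 165 162 163 160]
135 [139 141 141 139 139 143 145 143 139 135 121  71  92 146 164 163 160 159]
150 [139 140 139 139 140 142 145 147 139 132 136 113 103 165 161 160 162 160]
165 [141 141 140 139 140 143 143 144 138 134 121  79 122 163 160 159 160 160]
185 [142 142 141 142 145 144 146 139 134 138 120  99 142 161 158 159 159 157]
205 [140 139 136 138 140 144 140 133 135 121  73 109 162 155 157 156 156 156]
225 [139 138 135 137 142 142 136 133 135 121 103 139 156 156 156 155 155 154]
240 [140 139 139 142 145 145 139 134 126  94 111 159 157 155 154 154 153 155]
255 [141 141 141 144 145 141 132 136 136 121 120 157 155 153 155 156 155 155]
```

View pics/l.png

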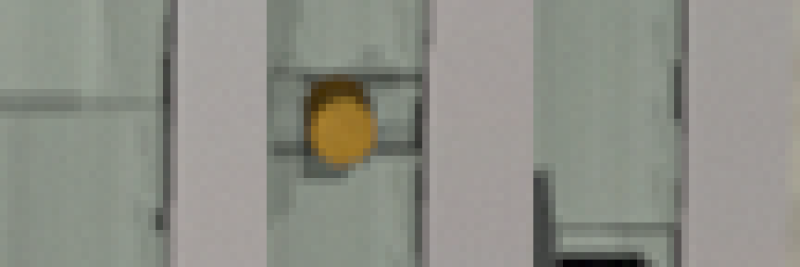

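The dark line is uniform from end to end, with no wedge visible. The last moment reading hints that contact may sit slightly to the +y side. Before latching I'll add a feather-light push on the -y part of the rib, with closed fingers.

Call:
{"method": "carry_out", "body": {"travel": [[-14,5,0],[-14,6,10],[0,0,30],[0,0,30],[0,0,30],[0,0,25],[0,0,15],[0,0,0]], "spin": [0,0,0,0,0,0,0,0]}}

```text
clock: 18.4
tool_pos: [501.2, 180.3, 60.6]
tcp_rot: [1.0, 0.024, -0.002, 0.0]
force: [0.2, 0.3, -0.0]
width: 0.001
```

Call:
{"method": "carry_out", "body": {"travel": [[2,0,5],[2,0,3],[2,0,0],[1.5,0,0],[0,0,0],[0,0,0]], "spin": [0,0,0,0,0,0]}}

```text
clock: 19.0
tool_pos: [510.4, 181.1, 55.2]
tcp_rot: [1.0, 0.024, 0.0, -0.0]
force: [0.5, -0.5, -0.1]
width: -0.002
```

Call:
{"method": "carry_out", "body": {"travel": [[0.5,0,2],[0.5,0,0],[0.5,0,0],[0.5,0,0],[0,0,0],[0,0,0]], "spin": [0,0,0,0,0,0]}}

```text
clock: 19.6
tool_pos: [511.2, 181.0, 52.6]
tcp_rot: [1.0, 0.024, -0.001, 0.0]
force: [-7.0, -0.2, 3.6]
width: -0.001
```

Call:
{"method": "carry_out", "body": {"travel": [[0.4,0,0],[0.4,0,0],[0.4,0,0],[0,0,0]], "spin": [0,0,0,0]}}

```text
clock: 20.0
tool_pos: [511.4, 181.0, 52.5]
tcp_rot: [1.0, 0.024, -0.002, 0.001]
force: [-13.2, -0.9, 9.4]
width: -0.002
```

Call:
{"method": "carry_out", "body": {"travel": [[0.4,0,0],[0.4,0,0],[0,0,0]], "spin": [0,0,0]}}

```text
clock: 20.3
tool_pos: [511.5, 181.0, 52.4]
tcp_rot: [1.0, 0.024, -0.002, 0.001]
force: [-18.0, -2.0, 13.3]
width: -0.003
```

Call:
{"method": "carry_out", "body": {"travel": [[-1,0,0],[-1.5,0,0],[-4,0,0],[-4,0,-5],[0,0,-20],[0,0,-30],[0,0,-30],[0,0,-20]], "spin": [0,0,0,0,0,0,0,0]}}

```text
clock: 21.1
tool_pos: [504.0, 181.0, 160.2]
tcp_rot: [1.0, 0.024, 0.001, -0.0]
force: [0.0, 0.2, 0.2]
width: -0.002
```

```bash
python3 - <<'E'
from h import *
plan((530,193,202),2.75,3)
E
```

```text
yaw0 2.75 dyaw -0.0 pos [504.  181.  160.2] t 21.1 w -0.002058573396471033 F [0.  0.2 0.2]
[[8.8, -3.6, -13.9], [8.8, -3.6, -13.9], [8.8, -3.6, -13.9]]
spin 0.0
```

Call:
{"method": "carry_out", "body": {"travel": [[9,-4,-14],[9,-4,-14],[8.5,-3.5,-14],[0,0,0],[0,0,0],[0,0,0]], "spin": [0,0,0,0,0,0]}}

```text
clock: 21.7
tool_pos: [528.8, 193.1, 199.2]
tcp_rot: [1.0, 0.024, -0.0, 0.0]
force: [0.3, 0.3, -0.7]
width: 0.002
```

```bash
python3 - <<'E'
from h import *
print(get_state()['tool_pos'])
q=load('wrist');p0=q['p'];p,d=snap('wrist')
p=p[:,:,::-1]
for v in (125,150,185,205,225,240,255): print(v,p[v,304:322].mean(1).astype(int))
np.savez('blade_ref.npz',p=p)
for n,a in(('before',p0.astype(int)),('after',p[:,:,::-1].astype(int))):
    m=((a[:,:,2]>a[:,:,0]+50)&(a[:,:,2]>90)).astype(np.uint8);m[:,:255]=0;m[:,310:]=0;m[240:]=0
    v,u=np.nonzero(m);print(n,u.mean(),v.mean(),cv2.minAreaRect(np.c_[u,v].astype(np.float32)))
    g=a.mean(2)[125:250,304:324]; print('dark line per row mean', (g.min(1)).mean(), [round(float(np.clip(140-g[i:i+40,:],0,None).sum(1).mean()),0) for i in (0,42,84)])
E
```

```text
[528.83937829 193.10289601 199.16773232]
125 [142 142 141 139 140 137 139 142 144 148 143 134 139 116  93 144 164 160]
150 [140 141 139 141 138 137 139 142 144 141 132 133 136 116 113 163 160 161]
185 [143 143 142 140 140 140 144 146 144 138 135 137 121 118 161 160 159 157]
205 [123 121 129 138 136 140 142 142 137 131 137 118  91 141 158 156 156 156]
225 [138 138 138 137 138 140 141 137 132 134 135 116 109 159 155 155 155 156]
240 [141 137 141 138 138 142 144 138 132 134 120  83 122 159 156 153 155 155]
255 [141 141 141 140 142 144 144 144 138 135 120 113 156 154 155 154 155 153]
before 280.4807692307692 200.43406593406593 ((280.0, 200.5), (51.0, 14.0), 90.0)
dark line per row mean 94.49333333333333 [75.0, 208.0, 88.0]
after 281.5 201.92972972972973 ((281.5, 202.0), (52.0, 13.0), 90.0)
dark line per row mean 95.88533333333335 [79.0, 229.0, 91.0]
```

```bash
python3 - <<'E'
from h import *
print(get_state()['qpos'].round(2))
plan((483.7,60.3,160),-1.0,6)
E
```

```text
[ 0.01  0.34 -0.58  1.87  0.22  0.99 -0.62]
yaw0 2.75 dyaw -3.75 pos [528.9 193.1 199.1] t 21.75 w -0.0021571666815438455 F [-0.3  0.5  0.2]
[[-8.6, 21.8, 6.5], [-8.3, 21.8, 6.5], [-8.1, 21.9, 6.5], [-7.9, 22.0, 6.5], [-7.6, 22.1, 6.5], [-7.4, 22.2, 6.5]]
spin 0.0109
```

Call:
{"method": "carry_out", "body": {"travel": [[-8.6,21.8,6],[-8.3,21.8,6],[-8,22,6],[-8,22,6],[-7.6,22,6],[-7.4,22,6],[0,0,0],[0,0,0]], "spin": [0.011,0.011,0.011,0.011,0.011,0.011,0,0]}}

```text
clock: 22.55
tool_pos: [484.1, 60.7, 163.6]
tcp_rot: [1.0, -0.009, -0.0, 0.0]
force: [0.2, -0.1, -0.5]
width: 0.001
```

```bash
python3 - <<'E'
from h import *
s=get_state();print(s['tool_pos'].round(1)); p,d=snap('wrist');a=p.astype(int)
h=np.radians(2.75); X=np.array([np.cos(h),np.sin(h)]);Y=np.array([-X[1],X[0]])
m=((a[:,:,0]>100)&(a[:,:,0]>2.2*a[:,:,1])&(a[:,:,0]>2.2*a[:,:,2])).astype(np.uint8)
n,_,st,ce=cv2.connectedComponentsWithStats(m)
for i in range(1,n):
    if st[i,4]>30: k=world('wrist',[ce[i]],88)[0,:2];print(st[i],ce[i].round(1),k,(k@X).round(1),(k@Y).round(1),d[int(ce[i][1]),int(ce[i][0])])
cv2.imwrite('pics/m.png',p[:,:,::-1])
E
```

```text
[484.1  60.7 163.6]
[266 172  22  22 361] [276.9 182.3] [483.3  89.8] 487.1 66.5 211.56238
```

View pics/m.png

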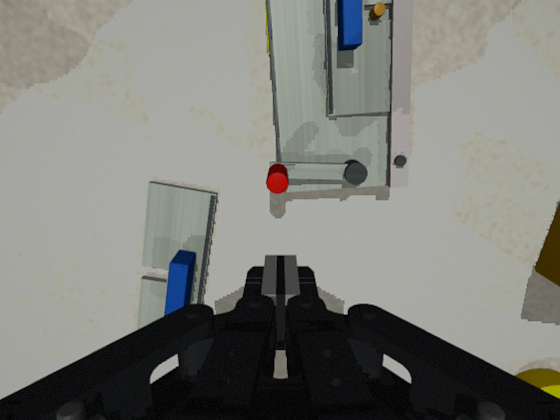

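The view shows the red knob's top at (277,182) and the latch axis disc at (355,173), with the closed fingertips at (281,260). The fingers have clear space below and in line behind the knob.

Call:
{"method": "carry_out", "body": {"travel": [[0,0,20],[0,0,25],[0,0,25],[0,0,15],[0,0,5],[0,-3,0],[0,-3,0],[0,-1,0]], "spin": [0,0,0,0,0,0,0,0]}}

```text
clock: 23.4
tool_pos: [485.2, 68.7, 74.7]
tcp_rot: [1.0, -0.009, 0.001, -0.0]
force: [0.0, 0.3, 0.4]
width: 0.0
```

```bash
python3 - <<'E'
from h import *
h=np.radians(2.75); X=np.array([np.cos(h),np.sin(h)]);Y=np.array([-X[1],X[0]])
for z in (45,55): a=world('wrist',[(355,172)],z)[0,:2];print('axis',a@X,a@Y)
s=get_state();t=s['tool_pos'][:2];print(t@X,t@Y,s['tool_pos'],s['force'])
E
```

```text
axis 542.4822795352096 61.64370519592942
axis 540.4662607420776 63.442501522848666
487.8941430970971 45.350275425742396 [485.15645627  68.70629734  74.74230493] [0.01802149 0.2618054  0.4248008 ]
```

Call:
{"method": "carry_out", "body": {"travel": [[0,-3,0],[-1.0,-3,0],[-1.5,-5.7,0],[-1.5,-5.7,0],[-1.5,-5.7,0],[0,0,0]], "spin": [0,0.05,0.1,0.1,0.1,0]}}

```text
clock: 24.0
tool_pos: [482.3, 92.2, 74.3]
tcp_rot: [0.983, -0.184, 0.0, -0.0]
force: [-1.0, -0.2, 0.5]
width: -0.001
```

```bash
cat >> h.py <<'E'
def latch():
    s=get_state();R=Ro.from_quat(s['tcp_rot']).as_matrix();yaw=np.degrees(np.arctan2(R[1,0],R[0,0]))
    h=np.radians(2.75); X=np.array([np.cos(h),np.sin(h)]);Y=np.array([-X[1],X[0]])
    t=s['tool_pos'][:2]; r=np.array([t@X-542.5,t@Y-61.8]); rt=R.T@np.array([X[0]*r[0]+Y[0]*r[1],X[1]*r[0]+Y[1]*r[1],0])
    print('rel axis',r.round(1),'radius',np.hypot(*r).round(1),'in tool x,y (want -56,+18)',rt[:2].round(1),'tool angle phi',round(np.radians(2.75-yaw),3),s['force'].round(1),s['tool_pos'].round(1))
E
python3 -c "
from h import *
latch()"
```

```text
rel axis [-56.3   7.2] radius 56.8 in tool x,y (want -56,+18) [-54.4  16.3] tool angle phi 0.417 [-1.  -0.2  0.5] [482.3  92.2  74.3]
```

Call:
{"method": "carry_out", "body": {"travel": [[-1.6,-5.6,0],[-1.6,-5.6,0],[-1.6,-5.6,0],[-1.6,-5.6,0],[-1.6,-5.6,0],[-1.6,-5.6,0],[-1.6,-5.6,0],[0,0,0]], "spin": [0.1,0.1,0.1,0.1,0.1,0.1,0.1,0]}}

```text
clock: 24.8
tool_pos: [497.5, 128.8, 74.0]
tcp_rot: [0.861, -0.508, 0.0, -0.0]
force: [-0.7, -0.1, 0.9]
width: 0.001
```

```bash
python3 -c "
from h import *
latch()
p,d=snap('top');a=p.astype(int)
m=((a[:,:,0]>80)&(a[:,:,0]>2*a[:,:,1])&(a[:,:,0]>2*a[:,:,2]));m[:170]=0;m[260:]=0;m[:,:150]=0;m[:,300:]=0
v,u=np.nonzero(m);print(len(u),u.mean() if len(u) else 0,v.mean() if len(u) else 0)"
```

```text
rel axis [-39.4  43. ] radius 58.3 in tool x,y (want -56,+18) [-55.9  16.4] tool angle phi 1.115 [-0.7 -0.1  0.9] [497.5 128.8  74. ]
0 0 0
```

```bash
cat >> h.py <<'E'
def knob():
    p,d=snap('wrist');a=p.astype(int)
    h=np.radians(2.75); X=np.array([np.cos(h),np.sin(h)]);Y=np.array([-X[1],X[0]])
    m=((a[:,:,0]>70)&(a[:,:,0]>2.2*a[:,:,1])&(a[:,:,0]>2.2*a[:,:,2])).astype(np.uint8)
    n,_,st,ce=cv2.connectedComponentsWithStats(m)
    for i in range(1,n):
        if st[i,4]>20: k=world('wrist',[ce[i]],86)[0,:2];q=np.array([k@X-542.5,k@Y-61.8]);print(st[i],ce[i].round(1),'knob rel',q.round(1),'phi',np.arctan2(q[1],-q[0]).round(3))
E
python3 -c "
from h import *
knob()"
```

```text
[ 265  214   37   61 1690] [281.8 245.4] knob rel [-18.   53.1] phi 1.244
```

Call:
{"method": "carry_out", "body": {"travel": [[-1.6,-5.6,0],[-1.6,-5.6,0],[-1.6,-5.6,0],[0,0,0]], "spin": [0.1,0.1,0.1,0]}}

```text
clock: 25.3
tool_pos: [511.0, 139.4, 73.9]
tcp_rot: [0.776, -0.631, 0.0, -0.0]
force: [0.2, 0.1, 0.5]
width: 0.004
```

```bash
python3 -c "
from h import *
latch();knob()"
```

```text
rel axis [-25.4  52.9] radius 58.7 in tool x,y (want -56,+18) [-56.3  16.9] tool angle phi 1.414 [0.2 0.1 0.5] [511.  139.4  73.9]
[ 266  214   37   62 1730] [283.3 245.9] knob rel [-1.9 55.9] phi 1.536
```

Call:
{"method": "carry_out", "body": {"travel": [[-0.8,-2.8,0],[-0.8,-2.8,0],[0,0,0]], "spin": [0.05,0.05,0]}}

```text
clock: 25.65
tool_pos: [515.8, 141.7, 73.8]
tcp_rot: [0.744, -0.669, -0.0, 0.0]
force: [-0.3, -0.1, -0.8]
width: 0.002
```

Call:
{"method": "carry_out", "body": {"travel": [[-0.4,-1.4,0],[-0.4,-1.4,0],[0,0,0]], "spin": [0.025,0.025,0]}}

```text
clock: 25.95
tool_pos: [518.7, 142.9, 73.8]
tcp_rot: [0.725, -0.688, -0.0, 0.0]
force: [-0.9, -0.4, 0.4]
width: 0.001
```

```bash
python3 -c "
from h import *
latch();knob()"
```

```text
rel axis [-17.5  56. ] radius 58.7 in tool x,y (want -56,+18) [-56.1  17.2] tool angle phi 1.566 [-0.9 -0.4  0.4] [518.7 142.9  73.8]
[ 266  215   37   61 1751] [283.3 246.3] knob rel [ 6.  55.6] phi 1.678
```

Call:
{"method": "carry_out", "body": {"travel": [[0,-0.7,0],[0,-0.7,0],[0,0,0]], "spin": [0,0,0]}}

```text
clock: 26.3
tool_pos: [519.5, 143.0, 73.8]
tcp_rot: [0.726, -0.688, -0.0, 0.001]
force: [-6.4, -0.9, 3.1]
width: -0.001
```

Call:
{"method": "carry_out", "body": {"travel": [[0,-0.6,0],[0,0,0],[0,0,0]], "spin": [0,0,0]}}

```text
clock: 26.6
tool_pos: [519.6, 143.0, 73.7]
tcp_rot: [0.726, -0.688, -0.001, 0.001]
force: [-8.7, -1.5, 6.0]
width: 0.002
```

```bash
python3 -c "
from h import *
latch();knob()"
```

```text
rel axis [-16.6  56.1] radius 58.5 in tool x,y (want -56,+18) [-56.2  16.3] tool angle phi 1.565 [-8.7 -1.5  6. ] [519.6 143.   73.7]
[ 266  215   37   62 1767] [283.5 246.9] knob rel [ 6.8 55.6] phi 1.692
```

The latch is at its stop: the force rises and the arm no longer advances. I'll back off, lift clear and check.

Call:
{"method": "carry_out", "body": {"travel": [[0,3,0],[0,6,0],[0,6,-10],[0,0,-30],[0,0,-35],[0,0,-35],[0,20,-20],[0,0,0]], "spin": [0,0,0,0,0,0,0,0]}}

```text
clock: 27.45
tool_pos: [485.3, 141.7, 207.3]
tcp_rot: [0.726, -0.688, 0.001, -0.002]
force: [-1.0, -0.3, -0.8]
width: 0.001
```

Call:
{"method": "carry_out", "body": {"travel": [[0,20,0],[0,20,0],[0,10,0],[0,0,0],[0,0,0]], "spin": [0,0,0,0,0]}}

```text
clock: 27.95
tool_pos: [436.5, 138.8, 204.0]
tcp_rot: [0.726, -0.688, 0.0, -0.0]
force: [0.5, 0.3, 0.5]
width: -0.002
```

```bash
python3 - <<'E'
from h import *
knob(); s=get_state(); print(s['tool_pos'],s['clock'],s['force'])
p=load('wrist')['p'];cv2.imwrite('pics/n.png',np.hstack([p[:,:,::-1]]))
E
```

```text
[273  52  20  22 343] [282.7  62.3] knob rel [ 1.5 55.2] phi 1.599
[  0 180   5  17  55] [  1.3 188.8] knob rel [-84.6 259.4] phi 1.256
[436.63697016 138.7542929  203.92204854] 28.0 [ 1.81106387 -0.50064142  0.47314104]
```

Latch angle measures 1.599 rad, which is closed. The picture limit is reached, so I'll check the blade in numbers.

```bash
python3 - <<'E'
from h import *
h=np.radians(2.75); X=np.array([np.cos(h),np.sin(h)]);Y=np.array([-X[1],X[0]])
a=load('wrist')['p'].astype(int)
def loc(m,z,n):
    k,_,st,ce=cv2.connectedComponentsWithStats(m.astype(np.uint8)); 
    for i in range(1,k):
        if st[i,4]>25: w=world('wrist',[ce[i]],z)[0,:2]; print(n,st[i],'H',(w@X).round(1),(w@Y).round(1))
loc((a[:,:,2]>a[:,:,0]+50)&(a[:,:,2]>110),57,'rib')
loc((a[:,:,0]>140)&(a[:,:,2]<80)&(a[:,:,1]>90),44,'pin')
m=((a[:,:,2]>a[:,:,0]+50)&(a[:,:,2]>110)).astype(np.uint8)
c,_=cv2.findContours(m,0,2);c=[q for q in c if cv2.contourArea(q)>100]
for q in c: print(cv2.minAreaRect(q))
R=Ro.from_quat(load('wrist')['rot']).as_matrix();print(np.degrees(np.arctan2(R[1,0],R[0,0])))
E
```

```text
rib [187  66  59  17 930] H 539.6 165.9
rib [413 241  25  11  99] H 403.0 -3.9
pin [214  43  10  10  74] H 559.3 166.0
((216.0, 74.0), (16.0, 58.0), 90.0)
-86.97241407649878
```

```bash
python3 -c "
from plant import order
print(order.sign_off())"
```

```text
the job is handed in; nothing more can be done
None
```

The blade is home in the holder and latched, and I handed the job in at about 28 s of the 72 s allowed.

**What I did:**
- I took the smallest of the three blades by its blue grip and laid it on the bed.
- I slid it over the pin in small steps until it met the fence, with about 11 N in total at the wrist.
- After letting go, I pushed lightly on the rib with closed fingers to square the blade up.
- I then swung the latch to its stop and moved the arm clear.

**Last checks:**
- **Latch:** measured 1.599 rad, at its stop (1.6).
- **Blade position:** the grip's centre is about 30 mm from the fence, as wanted. It is within 0.1 mm of the pin along the holder, though the camera is only good to about 2 mm.
- **Flushness:** before latching, the line between blade and fence was even along its whole length. I did not look at it again afterwards, because the 12-picture limit stopped the final view. The last check was in numbers only.

**What went less well:** the squaring push met the rib earlier than I expected and reached 18 N. I had meant 2–3 N, but this is still under the 25 N limit. I did not measure the other things on the table again, but nothing suggested that the arm touched them.

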